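# Rock out the bowed blank, load the flat one on the sloping pile

## Task

One of the two steel blanks on the surface plate is bowed: find it by pressing down on its end until it rocks, and leave it there on the surface plate. Take the flat blank and lay it squarely on top of the pile in the sloping magazine, in line with the pile: you do not know how high the pile is, so bring the blank down at the slope of the bed until you feel it lie flat on the pile, and only then let go, without dropping it, ramming it or disturbing the other things on the bench.

Things in the scene. Friction and masses are not known exactly. Their poses are not given: they have to be found in the camera images.
- surface: dark steel surface plate, fixed, 240 (x) x 300 (y) mm, flat level top 40 mm above its origin; blue bars on its x edges widen it to 264 mm. Origin: centre of its underside, at bench height. It may stand left or right of the magazine. Both blanks lie on it, apart.
- blank_a: loose steel blank 150 (x) x 50 (y) x 10 (z) mm, 0.45 to 0.75 kg, lying level. Origin: centre of its underside, z up. One of blank_a and blank_b is flat; the other, alike from above, is bowed: it rests on its middle 40 mm, both ends slope up 4 degrees. Pressed with 2 to 5 N at 55 mm from the middle it rocks 4 degrees, that point sinking 2 to 2.5 mm; the flat one does not tilt.
- blank_b: the other steel blank, same size (150 x 50 x 10 mm) and mass range; see blank_a. Origin: centre of its underside, z up, x along its length. Either end of a blank may be the upper one on the slope.
- magazine: fixed stand, 210 x 110 mm foot, with a blue bed sloping 25 degrees; the bed rises along the stand's +x (roughly towards the robot). Origin: centre of the foot, at bench height. Two yellow stop posts, 10 mm thick, 36 mm apart, stand square to the bed at its low far end: their inner sides are at x = -79 mm in the bed's frame, 4 mm from the pile's end, and they reach 80 mm from the bed.
- bed: the sloping bed with its pile of blanks (each 150 x 50 mm, long side along x). Origin: middle of the bed's top face, 100 mm above the bench, on the pile's centre line; x up the slope, y level, z square to the bed. The pile's flat top is 10 to 50 mm from the bed along z: not reported, rigid. Rim 200 x 86 mm, no side walls above it. Friction holds a blank on the slope.
- carton: bystander: loose cardboard carton 75 (x) x 200 (y) x 55 (z) mm, origin at the centre of its underside
- hammer: bystander: loose hammer lying on the bench, about 250 mm long along its x, head towards the robot; origin under its middle
- angle: bystander: loose offcut of steel angle, 50 (x) x 140 (y) x 50 (z) mm, origin at the centre of its underside
Mind the look-alikes: they are no part of the job. What is meant by the magazine is not green, and is the larger of those in its own colour.

How it is judged:
By the outcome, as a careful person would: the job done as asked, in the order asked, and still so for the second after the job is handed in, with the robot touching nothing.
It also fails if it takes over 72 s, if anything falls off the work surface, if the arm or the gripper's body presses on something with over 40 N, if the wrist force passes 120 N, or if a joint passes its speed limit or range.

## Robot

A 7-joint arm with a two-finger parallel gripper is mounted at the origin on the work surface. World frame = base frame: x ahead of the robot, y to its left, z up, the work surface at z = 0. Lengths are in m, angles in rad, forces in N, time in s.
With the tool pointing down it reaches from about 0.4 to 0.875 m from the base axis. Payload 4.4 kg.
Tool frame: the origin (TCP) lies at the very end of the fingers, on their centre line; the grasp point (between the pads) lies 19 mm behind it (r.grip_depth is the distance from the TCP to the grasp point, in m); z points along the fingers, y is the direction in which the jaws open and shut (so a half turn about z gives the same grasp; the last joint's range is limited). The gripper opens to 85 mm and grips with 20 to 120 N. Pads are 22 mm wide; open, the fingers measure 114 mm over their backs; the gripper's body (76 mm by 85 mm) begins 54 mm behind the grasp point. The pads swing forward as they close: fully open they stand 13 mm farther back than shut.
Start: joints at [-1.247, 0.628, 0.038, 1.517, -0.027, 0.996, -0.02], TCP at [0.247, 0.601, 0.231] pointing down, gripper open.
Joint ranges: [-3.06, 3.06], [-0.37, 2.12], [-1.25, 1.32], [0.18, 2.47], [-1.1, 4.24], [0.23, 1.98], [-2.94, 2.94]. Speed limits (rad/s): [2.57, 2.57, 3.14, 3.14, 3.14, 3.14, 3.14].

## Interface

Orientations are given as a unit quaternion [x, y, z, w].
In Python, from station import r, imaging gives the robot as it stands.
- The arm moves only by the tool apply_moves, never from a script. Its argument "moves" is a list of rows, each a list of 4 numbers: the shift along the world's x, y, z in mm, then the turn about the world's z in degrees. In form: [[tx, ty, tz, spin], ...]. A call has 1 to 5 rows; each row shifts and turns the pose as measured when the row begins; what a row does not reach is not made up. A row lasts 1/12 s, in which the tool goes at most 41.7 mm and 7.16 degrees, less where a joint would pass 70% of its speed; a pose out of reach is approached as far as the arm can. A call with a gripper value outside its range is refused whole. "hand" is the gripper's target within -1 to 1 (fully open at 1, half-way at 0, shut at -1), set as the call begins (left out, the last holds). The fingers move at their own pace and stop on an object; "grip_force" is the grip in N (left out, the last holds). Time passes only in rows, so rows that do not move let the fingers close. It gives the time, the measured TCP pose, the force and the opening at its end, in the units of the state.
- r.observe(): the state, without advancing time (a new reading comes with each control period).
- imaging.grab_frame(name): name is "scene" or "top" or "wrist"; returns (picture, depth): 384x512x3 uint8, red, green, blue; 384x512 float32, m along the optical axis (not along the pixel's ray), 0 where there is no reading.
- imaging.camera_model(name): a dict with "vertical_fov" (degrees; the focal length in pixels is half the picture's height over the tangent of half this angle, whatever the lens; pixels are square), "cx", "cy" (the principal point, pixels), "rvec" (rotation vector, rad) and "tvec" (3), from world to camera coordinates, as OpenCV has them. Camera axes: x right, y down, z forward; pixel columns grow to the right and rows downward; lengths in m; the calibration is good to about 2 mm. A picture is of the moment at which its call begins: read the wrist's pose just before it. camera_model takes no time and is no camera call; for the wrist camera it gives the pose at the moment of the call.
- r.hand_in(): hands the job in, once; it reports no verdict.
The state is a dict: "time": time; "q": joint angles; "joint_velocities": joint speeds; "joint_torque": joint torques, N m; "eef_pos": TCP position; "tool_rot": TCP orientation; "ft_force": force on the tool from outside, world axes, zero at the start; "torque": the same for the moment, N m; "grip_width": finger opening in m.
Only numpy, scipy, OpenCV 4.12 (cv2) and the standard library are available. Lean on these libraries where they do the work, as an engineer would, in place of code of your own. Each camera call takes 0.05 s, during which the arm holds its last target. There are 200 camera calls.

## Working session

There is one attempt and no reset: what is moved stays moved. The work goes in short steps, Python scripts to look and compute and a tool call to move; the robot and the scene stay as the last step left them, time stands still between calls to the robot, and variables do not carry over. Pictures are saved under pics/ and viewed, about 8 in all and at most 12, crops included, and the job is handed in when it is done.

Besides the shell and the picture viewer there is one more tool, called after "Call:" as name([rows], argument=value, ...), one row to a line, values as JSON. apply_moves: Moves the arm, as the interface text tells. Its arguments: {"type":"object","properties":{"moves":{"type":"array"},"hand":{"type":"number"},"grip_force":{"type":"number"}},"required":["moves"]}

```bash
ls; mkdir -p pics
cat > h.py <<'E'
import numpy as np, cv2
from station import r, imaging
def grab(n):
    m=imaging.camera_model(n); p,d=imaging.grab_frame(n); return p,d,m
def cloud(d,m):
    h,w=d.shape; f=h/2/np.tan(np.radians(m["vertical_fov"])/2)
    v,u=np.mgrid[:h,:w]
    c=np.stack([(u-m["cx"])/f*d,(v-m["cy"])/f*d,d],-1)
    R=cv2.Rodrigues(np.array(m["rvec"],float))[0]
    return (c-np.array(m["tvec"]).ravel())@R   # world
E
python3 - <<'E'
from h import *
s=r.observe(); print(s)
for n in("scene","top"):
    p,d,m=grab(n); print(n,m,(d>0).mean())
    np.savez(f"{n}.npz",p=p,d=d,w=cloud(d,m)); cv2.imwrite(f"pics/{n}0.png",cv2.resize(p[:,:,::-1],(800,600)))
E
```

```text
pics
{'time': 0.0, 'q': array([-1.24678298,  0.62932542,  0.03843543,  1.51838625, -0.02697253,
        0.99628626, -0.02000349]), 'joint_velocities': array([-1.37051203e-03,  2.22360312e-04,  1.00014130e-03, -1.23768210e-03,
       -2.57345545e-05, -2.12862859e-03,  4.89117706e-04]), 'joint_torque': array([ 2.11647844e-04, -5.63405299e+01,  1.22656245e+00, -1.93439591e+01,
        1.10959826e-02,  1.05258744e-02,  1.69453887e-05]), 'eef_pos': array([0.24674861, 0.60066441, 0.23039656]), 'tool_rot': array([ 1.93666878e-01,  9.81066894e-01, -9.29803047e-04, -1.61434746e-04]), 'ft_force': array([ 0.05861252, -0.57930177, -0.67213836]), 'torque': array([0.00442195, 0.00033814, 0.00574371]), 'grip_width': 0.08542033680675301}
scene {'vertical_fov': 44.37484401422209, 'cx': 253.59626537750177, 'cy': 192.39351896499235, 'rvec': array([ 0.87510969,  2.49878078, -1.14508522]), 'tvec': array([ 0.43698184, -0.10635662,  1.48995913])} 0.9932810465494791
top {'vertical_fov': 49.924614410602615, 'cx': 264.6170309288784, 'cy': 188.81799582059634, 'rvec': array([ 2.23201221, -2.18267124,  0.08029861]), 'tvec': array([-0.08105055,  0.48252317,  1.14218351])} 0.9961191813151041
```

View pics/scene0.png

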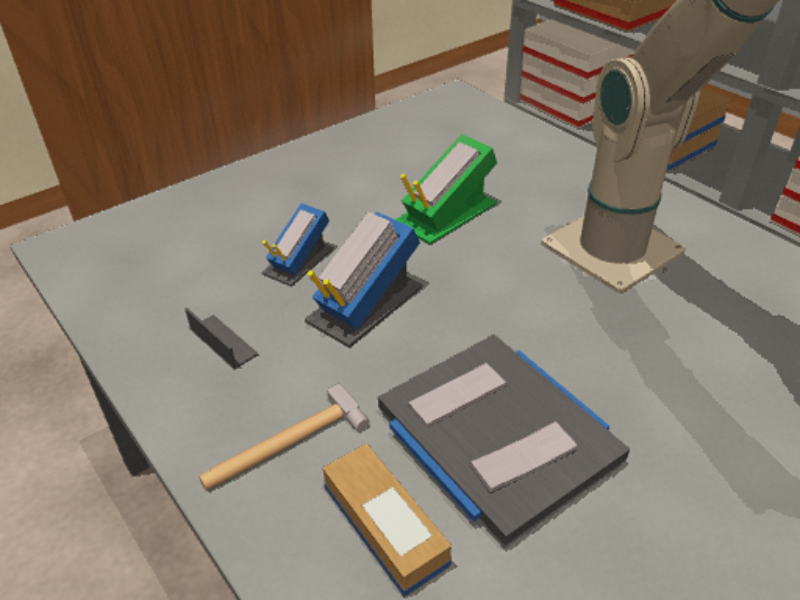

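View pics/top0.png

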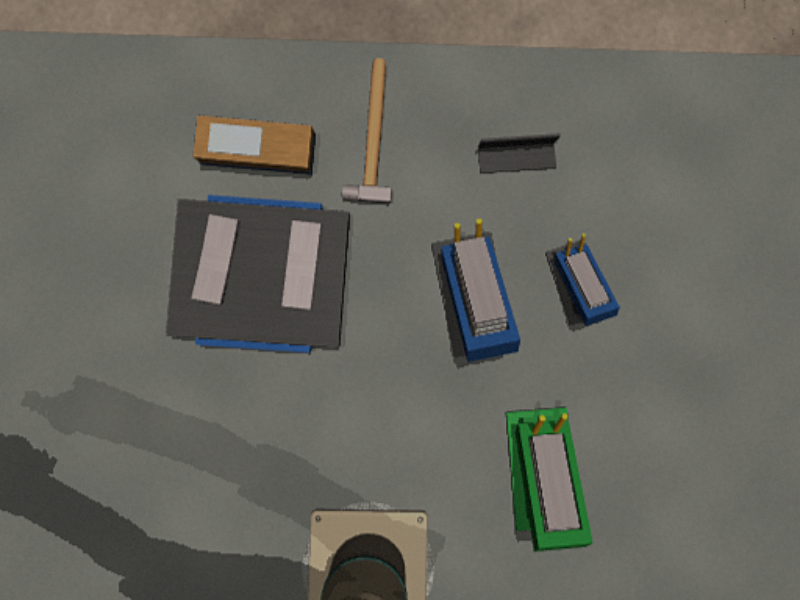

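The scene picture shows the plate with its two blanks, at (460,392) and (525,455). In the top view:
- **Blanks:** (215,258) and (301,264).
- **Magazine candidates:** large blue at (480,295), small blue at (587,285) and green at (550,480). I take the large blue one, because it isn't green and is the larger of the two blue ones.
- **Blank look-alikes:** the tops of the piles and the angle at (517,152). I only take the two blanks on the dark plate.

Next I'll measure them.

Run:
```python
from h import *
z=np.load("top.npz");p,d,w=z["p"],z["d"],z["w"]
hsv=cv2.cvtColor(p,cv2.COLOR_RGB2HSV)
s=0.64
def px(x,y):return int(x*s),int(y*s)
for n,(x,y) in dict(A=(215,258),B=(301,264),pile=(480,280),plate=(258,330),bench=(400,400),carton=(280,145)).items():
    u,v=px(x,y); print(n,np.round(w[v,u],4),p[v,u],hsv[v,u])
# blanks: bright on plate
m=((hsv[...,2]>130)&(hsv[...,1]<60)&(w[...,2]>.03)&(w[...,2]<.07)).astype(np.uint8)
m[:, 230:]=0
for c in cv2.findContours(m,0,2)[0]:
    if cv2.contourArea(c)<400: continue
    k=np.zeros_like(m);cv2.drawContours(k,[c],-1,1,-1);q=w[k>0]
    print("blank",cv2.minAreaRect((q[:,:2]*1000).astype(np.float32)),np.median(q[:,2]),q[:,2].std())
# magazine pile: fit plane
m=((hsv[...,1]<60)&(hsv[...,2]>120)&(w[...,2]>.07)).astype(np.uint8);m[:,:280]=0;m[:,335:]=0;m[260:]=0
cs=[c for c in cv2.findContours(m,0,2)[0] if cv2.contourArea(c)>300]
for c in cs:
    k=np.zeros_like(m);cv2.drawContours(k,[c],-1,1,-1);k=cv2.erode(k,np.ones((3,3),np.uint8));q=w[k>0]
    A=np.c_[q[:,:2],np.ones(len(q))];co=np.linalg.lstsq(A,q[:,2],rcond=None)[0]
    for _ in range(6):
        e=q[:,2]-A@co;g=abs(e)<.004;co=np.linalg.lstsq(A[g],q[g,2],rcond=None)[0]
    qi=q[g];n=np.array([-co[0],-co[1],1]);n/=np.linalg.norm(n)
    up=np.degrees(np.arctan2(co[1],co[0]));print("pile plane",co,"slope",np.degrees(np.arccos(n[2])),"uphill az",up,len(q),g.sum(),e.std())
    X=np.array([co[0],co[1],0]);X[2]=X[:2]@X[:2];X/=np.linalg.norm(X);Y=np.cross(n,X)
    c0=qi.mean(0);l=np.c_[(qi-c0)@X,(qi-c0)@Y]*1000
    R=cv2.minAreaRect(l.astype(np.float32));print(R,c0,"centre",c0+X*R[0][0]/1000+Y*R[0][1]/1000)
# blue bed
for lo,hi,nm in((100,130,"blue"),(20,35,"yellow")):
    m=((hsv[...,0]>lo)&(hsv[...,0]<hi)&(hsv[...,1]>120)&(hsv[...,2]>50)).astype(np.uint8)
    for c in cv2.findContours(m,0,2)[0]:
        if cv2.contourArea(c)<15: continue
        k=np.zeros_like(m);cv2.drawContours(k,[c],-1,1,-1);q=w[(k>0)&(m>0)&(d>0)]
        print(nm,cv2.boundingRect(c),np.round(q.mean(0),3),np.round(q.min(0),3),np.round(q.max(0),3))
```

```text
A [0.5387 0.2762 0.0505] [158 144 139] [  8  31 158]
B [0.5343 0.1285 0.049 ] [166 153 149] [  7  26 166]
pile [ 0.505  -0.1731  0.1381] [141 130 127] [  6  25 141]
plate [0.4164 0.1992 0.04  ] [66 65 63] [20 12 66]
bench [ 0.2953 -0.0505 -0.0018] [108 109 101] [ 34  19 109]
carton [0.7403 0.1692 0.0539] [146 106  64] [ 15 143 146]
blank ((518.6654663085938, 50.084381103515625), (216.62313842773438, 149.9324188232422), 80.38262176513672) 0.04911081557811077 0.07053884419008725
blank ((512.9967651367188, 123.72724151611328), (359.15740966796875, 147.15444946289062), 80.77359008789062) 0.050597466780955704 0.04992706980262021
blank ((619.7758178710938, 105.06307983398438), (479.6205749511719, 90.75992584228516), 48.41270065307617) 0.05492773650028882 0.04519080551824119
pile plane [-0.45388256 -0.09409991  0.35428069] slope 24.869346758034425 uphill az -168.2872490556276 855 826 0.04840471383848907
((-2.3583984375, 0.10139846801757812), (143.17184448242188, 42.82992935180664), 1.0664223432540894) [ 0.5064453  -0.17248608  0.14064492] centre [ 0.50856104 -0.172151    0.1396531 ]
blue (125, 216, 74, 10) [0.39  0.209 0.032] [ 0.379  0.11  -0.007] [0.401 0.309 0.04 ]
blue (356, 156, 40, 52) [ 0.495 -0.372  0.073] [ 0.44  -0.418  0.034] [ 0.581 -0.32   0.096]
blue (283, 152, 50, 79) [ 0.45  -0.181  0.111] [ 0.376 -0.242  0.051] [ 0.585 -0.117  0.145]
blue (133, 125, 73, 9) [0.642 0.197 0.033] [0.633 0.098 0.026] [0.651 0.296 0.043]
```

```bash
cat >> h.py <<'E'
def blanks(p,d,w,zl=.045,zh=.056):
    hsv=cv2.cvtColor(p,cv2.COLOR_RGB2HSV)
    m=((hsv[...,2]>105)&(hsv[...,1]<70)&(w[...,2]>zl)&(w[...,2]<zh)&(w[...,0]>.38)&(w[...,0]<.66)&(w[...,1]>-.02)&(w[...,1]<.4)).astype(np.uint8)
    m=cv2.morphologyEx(cv2.morphologyEx(m,3,np.ones((5,5),np.uint8)),2,np.ones((3,3),np.uint8))
    for c in cv2.findContours(m,0,2)[0]:
        if cv2.contourArea(c)<400: continue
        k=np.zeros_like(m);cv2.drawContours(k,[c],-1,1,-1);q=w[(k>0)&(w[...,2]>.03)&(w[...,2]<.07)]
        print("blank",np.round(cv2.boundingRect(c)),cv2.minAreaRect((q[:,:2]*1000).astype(np.float32)),np.median(q[:,2]),q[:,:2].mean(0))
E
python3 - <<'E'
from h import *
z=np.load("top.npz");p,d,w=z["p"],z["d"],z["w"]
blanks(p,d,w)
hsv=cv2.cvtColor(p,cv2.COLOR_RGB2HSV)
# pile top: height profile along axis
co=np.array([-0.45388,-0.0941,0.35428])
e=w[...,2]-(w[...,:2]@co[:2]+co[2]); k=(abs(e)<.004)&(hsv[...,1]<70)&(hsv[...,2]>100);k[:,:280]=0;k[:,335:]=0;k[260:]=0
m=cv2.morphologyEx(k.astype(np.uint8),2,np.ones((3,3),np.uint8))
q=w[m>0];az=np.radians(11.7);a=np.array([np.cos(az),np.sin(az)]);
n=np.array([.4132,.0857,.9066]);X=np.array([a[0]*.906,a[1]*.906,-.4224]);Y=np.cross(n,X)
c0=np.array([.5086,-.172,.1397]);l=np.c_[(q-c0)@X,(q-c0)@Y]*1000
print(len(q),l.min(0),l.max(0),cv2.minAreaRect(l.astype(np.float32)))
for s in range(-80,80,20):
    t=l[(l[:,0]>=s)&(l[:,0]<s+20)]
    if len(t):print(s,len(t),np.percentile(t[:,1],[1,50,99]).round(1))
# yellow
m=((hsv[...,0]>18)&(hsv[...,0]<35)&(hsv[...,1]>140)&(hsv[...,2]>90)).astype(np.uint8)
N,L,S,C=cv2.connectedComponentsWithStats(m)
for i in range(1,N):
    if S[i,4]>10: print("y",S[i],np.median(w[L==i],0))
E
```

```text
blank [181 141  24  57] ((532.4403076171875, 127.5508804321289), (51.0133056640625, 150.17332458496094), 84.6326904296875) 0.049104381654867205 [0.53204462 0.12735316]
blank [123 138  29  56] ((538.0635986328125, 275.9236145019531), (50.94657516479492, 148.6116180419922), 80.26579284667969) 0.05059865693462989 [0.53799942 0.27599556]
1112 [ -75.23040794 -156.65749003] [340.78989385  26.44175962] ((146.1299591064453, -24.38604736328125), (135.0638885498047, 447.3902587890625), 71.95842742919922)
-80 105 [-25.3  -0.6  22.7]
-60 146 [-24.8  -0.3  23.4]
-40 115 [-24.6  -3.6  22.2]
-20 137 [-24.3  -1.6  23.5]
0 117 [-23.   -0.3  21.4]
20 127 [-23.9   1.4  25.1]
40 134 [-23.3   1.1  25. ]
60 89 [-22.7   0.9  25.7]
y [305 140   4  12  36] [ 0.59162158 -0.17115659  0.12233816]
y [291 143   4  12  28] [ 0.58500076 -0.13667135  0.12860609]
y [371 150   4  12  18] [ 0.5786294  -0.35598702  0.07271612]
y [363 152   3  12  21] [ 0.57445826 -0.33373639  0.07224979]
y [355 265   8  12  26] [ 0.2802023  -0.31238667  0.12059043]
y [345 266   4   5  14] [ 0.28568184 -0.27571615  0.13574628]
```

The geometry fits the given sizes. Blank A is at (0.538, 0.276) with its axis at -9.7°, and blank B at (0.532, 0.1275) with its axis at -5.4°. The pile top centre is near (0.509, -0.172, 0.14), sloping 25° with its downhill azimuth about 12.5°. I'll move above A's near end with the fingers shut.

Call:
apply_moves([
  [24,-32,-6,1.5],
  [24,-32,-6,1.5],
  [24,-32,-6,1.5],
  [24,-32,-6,1.5],
  [24,-32,-6,1.5],
], hand=-1, grip_force=20)

```text
time: 0.52
eef_pos: [0.3579, 0.4453, 0.198]
tool_rot: [0.115, 0.993, 0.002, -0.004]
ft_force: [0.3, 0.6, -0.8]
grip_width: 0.0256
```

Call:
apply_moves([
  [24,-32,-8,1.5],
  [24,-32,-8,1.5],
  [24,-32,-8,1.5],
  [24,-32,-8,1.5],
  [24,-32,-8,1.5],
])

```text
time: 0.93
eef_pos: [0.4786, 0.28, 0.1564]
tool_rot: [0.046, 0.999, 0.001, -0.005]
ft_force: [0.8, -0.2, -0.5]
grip_width: 0.0003
```

Call:
apply_moves([
  [0,0,0,0],
  [0,0,0,0],
])

```text
time: 1.1
eef_pos: [0.4845, 0.2674, 0.154]
tool_rot: [0.054, 0.999, -0.003, -0.005]
ft_force: [-0.8, 1.6, -0.5]
grip_width: -0.0002
```

Call:
apply_moves([
  [0,9,-30,0],
  [0,8,-30,0],
  [0,0,-28,0],
  [0,0,0,0],
  [0,0,0,0],
])

```text
time: 1.52
eef_pos: [0.4853, 0.2862, 0.0646]
tool_rot: [0.055, 0.998, -0.002, -0.003]
ft_force: [-0.6, 0.1, 0.3]
grip_width: 0.0003
```

Run:
```python
from h import *
print({k:v for k,v in r.observe().items() if k in("eef_pos","ft_force","tool_rot","time")})
for n in("wrist","top"):
    p,d,m=grab(n);w=cloud(d,m);blanks(p,d,w);cv2.imwrite(f"pics/{n}1.png",p[:,:,::-1])
```

```text
{'time': 1.5167, 'eef_pos': array([0.48531713, 0.28624492, 0.06456744]), 'tool_rot': array([ 0.05501619,  0.99847953, -0.0016421 , -0.00302336]), 'ft_force': array([-0.56733497,  0.10483343,  0.32291308])}
blank [  0 210  63 135] ((507.73870849609375, 138.248291015625), (41.481075286865234, 105.334228515625), 70.75093841552734) 0.049459003587748046 [0.50126408 0.13610989]
blank [212 196  88  69] ((487.43280029296875, 284.29638671875), (50.28491973876953, 46.13081359863281), 80.30925750732422) 0.05244734316637068 [0.47807644 0.28344213]
blank [181 141  24  57] ((532.4928588867188, 127.561279296875), (50.65391159057617, 150.3380126953125), 85.26778411865234) 0.049068889022844876 [0.53200852 0.12732066]
blank [127 138  25  43] ((555.1375732421875, 273.0265808105469), (50.98823547363281, 113.563720703125), 80.5590591430664) 0.05040820626798303 [0.5567361  0.27228302]
```

Call:
apply_moves([
  [0,0,-6,0],
  [0,0,-4,0],
  [0,0,0,0],
])

```text
time: 1.87
eef_pos: [0.4876, 0.288, 0.059]
tool_rot: [0.055, 0.998, 0.001, 0.0]
ft_force: [-0.5, -0.6, -0.3]
grip_width: 0.0001
```

Call:
apply_moves([
  [0,0,-1,0],
  [0,0,0,0],
])

```text
time: 2.03
eef_pos: [0.4884, 0.2883, 0.0592]
tool_rot: [0.055, 0.998, 0.001, 0.001]
ft_force: [1.1, 0.0, 0.9]
grip_width: -0.0003
```

Call:
apply_moves([
  [0,0,-1,0],
  [0,0,0,0],
])

```text
time: 2.2
eef_pos: [0.4889, 0.2884, 0.0589]
tool_rot: [0.055, 0.998, 0.002, 0.002]
ft_force: [-0.3, 0.3, 0.2]
grip_width: -0.0004
```

Call:
apply_moves([
  [0,0,-1,0],
  [0,0,0,0],
])

```text
time: 2.37
eef_pos: [0.4892, 0.2884, 0.0581]
tool_rot: [0.055, 0.998, 0.002, 0.002]
ft_force: [-0.8, -0.8, 0.3]
grip_width: -0.0
```

Call:
apply_moves([
  [-2,-1,-3,0],
  [-2,-1,-3,0],
  [0,0,-2,0],
])

```text
time: 2.62
eef_pos: [0.4856, 0.2869, 0.0502]
tool_rot: [0.055, 0.998, 0.003, 0.003]
ft_force: [-1.5, -0.1, 5.0]
grip_width: 0.0001
```

Call:
apply_moves([
  [0,0,-2,0],
  [0,0,-2,0],
])

```text
time: 2.78
eef_pos: [0.4855, 0.287, 0.05]
tool_rot: [0.055, 0.998, 0.003, 0.003]
ft_force: [-4.3, -3.6, 24.8]
grip_width: -0.0001
```

A carries 25 N at z = 0.050 without sinking. I'll lift off and press B the same way.

Call:
apply_moves([
  [0,0,12,0],
  [0,-10,25,0],
  [-3,-36,0,0],
  [-3,-36,0,0],
  [-3,-36,0,0],
])

```text
time: 3.2
eef_pos: [0.4759, 0.1774, 0.089]
tool_rot: [0.047, 0.999, 0.007, 0.005]
ft_force: [0.6, -0.5, -0.8]
grip_width: -0.0001
```

Call:
apply_moves([
  [0,-30,0,0],
  [0,0,-8,0],
  [0,0,0,0],
])

```text
time: 3.45
eef_pos: [0.4738, 0.1359, 0.0806]
tool_rot: [0.053, 0.999, 0.004, 0.004]
ft_force: [0.3, 1.5, -0.2]
grip_width: -0.0
```

Call:
apply_moves([
  [3,-2,-9,0],
  [0,0,-8,0],
  [0,0,-4,0],
  [0,0,-2,0],
])

```text
time: 3.78
eef_pos: [0.4776, 0.1365, 0.0552]
tool_rot: [0.051, 0.999, 0.005, 0.004]
ft_force: [0.5, -0.1, -0.2]
grip_width: -0.0002
```

Call:
apply_moves([
  [0,0,-2,0],
])

```text
time: 3.87
eef_pos: [0.4774, 0.1376, 0.0524]
tool_rot: [0.05, 0.999, 0.005, 0.004]
ft_force: [-0.3, 0.1, 0.6]
grip_width: -0.0001
```

Call:
apply_moves([
  [0,0,-2,0],
])

```text
time: 3.95
eef_pos: [0.4771, 0.1386, 0.05]
tool_rot: [0.05, 0.999, 0.005, 0.004]
ft_force: [-1.8, -4.4, 26.8]
grip_width: -0.0
```

Call:
apply_moves([
  [0,0,-2,0],
])

```text
time: 4.03
eef_pos: [0.4772, 0.1386, 0.0498]
tool_rot: [0.049, 0.999, 0.004, 0.004]
ft_force: [-8.0, -5.9, 57.7]
grip_width: -0.0001
```

B is firm at 0.050, with no sinking at all. However, A's end looked 2 to 3 mm higher in the wrist depth, so my press on A may have started after it had already rocked. I'll press A again and read every row.

Call:
apply_moves([
  [0,0,12,0],
  [0,10,22,0],
  [3,38,0,0],
  [3,38,0,0],
  [3,38,0,0],
])

```text
time: 4.45
eef_pos: [0.4866, 0.2566, 0.0871]
tool_rot: [0.057, 0.998, 0.001, 0.004]
ft_force: [1.7, 0.4, 0.1]
grip_width: -0.0004
```

Call:
apply_moves([
  [0,19,-10,0],
  [0,0,-10,0],
  [0,0,-4,0],
  [0,0,0,0],
])

```text
time: 4.78
eef_pos: [0.4858, 0.2907, 0.0632]
tool_rot: [0.049, 0.999, 0.006, 0.006]
ft_force: [-0.1, -0.5, 0.3]
grip_width: 0.0002
```

Call:
apply_moves([
  [-1,-3,-4,0],
  [-1,-2,-4,0],
  [0,0,-1,0],
])

```text
time: 5.03
eef_pos: [0.4834, 0.2804, 0.0533]
tool_rot: [0.051, 0.999, 0.004, 0.005]
ft_force: [-0.2, 0.0, -0.2]
grip_width: 0.0
```

Call:
apply_moves([
  [0,0,-1.2,0],
])

```text
time: 5.12
eef_pos: [0.4835, 0.2793, 0.0521]
tool_rot: [0.052, 0.999, 0.004, 0.005]
ft_force: [-1.1, 1.3, 3.6]
grip_width: -0.0
```

Call:
apply_moves([
  [0,0,-1.2,0],
])

```text
time: 5.2
eef_pos: [0.4836, 0.2788, 0.0512]
tool_rot: [0.052, 0.999, 0.004, 0.005]
ft_force: [-1.2, 1.2, 3.8]
grip_width: -0.0001
```

Call:
apply_moves([
  [0,0,-1.2,0],
])

```text
time: 5.28
eef_pos: [0.4835, 0.2788, 0.0503]
tool_rot: [0.053, 0.999, 0.005, 0.005]
ft_force: [-2.3, 1.8, 3.9]
grip_width: 0.0002
```

Call:
apply_moves([
  [0,0,-1.2,0],
])

```text
time: 5.37
eef_pos: [0.4834, 0.2789, 0.0501]
tool_rot: [0.053, 0.999, 0.005, 0.005]
ft_force: [-4.2, -0.9, 18.7]
grip_width: -0.0004
```

Pressed with 3.8 N, A sinks from 0.0525 to 0.0502 (2.3 mm) and then firms up, so A is the bowed one and B is flat. I'll leave A where it is and go above B with the gripper open.

Call:
apply_moves([
  [0,0,10,0],
  [0,0,30,0],
  [12,-38,20,0],
  [12,-38,20,0],
  [12,-38,10,0],
])

```text
time: 5.78
eef_pos: [0.5153, 0.1746, 0.1411]
tool_rot: [0.043, 0.999, 0.006, 0.003]
ft_force: [1.8, 0.1, -0.4]
grip_width: 0.0002
```

Call:
apply_moves([
  [10,-34,0,0.5],
  [0,0,0,0],
  [0,0,0,0],
  [0,0,0,0],
], hand=1)

```text
time: 6.12
eef_pos: [0.5321, 0.1244, 0.1462]
tool_rot: [0.048, 0.999, 0.003, 0.009]
ft_force: [-0.8, 0.0, -0.4]
grip_width: 0.0485
```

Run:
```python
from h import *
p,d,m=grab("wrist");w=cloud(d,m);blanks(p,d,w);cv2.imwrite("pics/wrist2.png",p[:,:,::-1])
p,d,m=grab("top");w=cloud(d,m);blanks(p,d,w)
s=r.observe();print(s["eef_pos"],s["tool_rot"],s["q"])
```

```text
blank [228 102  62 164] ((532.3243408203125, 127.10308837890625), (50.06013870239258, 150.15846252441406), 84.840087890625) 0.04950919557491644 [0.52572937 0.12762343]
blank [386  90  96 170] ((538.1484985351562, 275.80596923828125), (52.01078796386719, 148.76138305664062), 81.29428100585938) 0.05082508404032857 [0.5322037  0.27632998]
[0.53142103 0.12652485 0.14588468] [0.04637511 0.99887954 0.00386325 0.00860802] [-0.22144485  0.58835261 -0.09356577  1.90930177  0.08580315  0.62887266
  1.11017681]
```

View pics/wrist2.png

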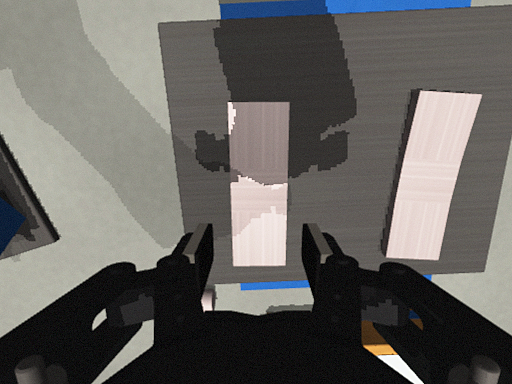

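The wrist view shows B at (258,185) between the opening fingers (200,255) and (315,255), and the bowed A at (432,178). The measured B pose is (0.5323, 0.1272) and the jaws are aligned, so I'll go down.

Call:
apply_moves([
  [0,0,0,0],
  [1,1,-30,0],
  [0,0,-30,0],
  [0,0,-20,0],
  [0,0,-8,0],
])

```text
time: 6.63
eef_pos: [0.5331, 0.1364, 0.0572]
tool_rot: [0.04, 0.999, 0.007, 0.012]
ft_force: [0.2, 0.5, -0.7]
grip_width: 0.0854
```

Call:
apply_moves([
  [0,0,0,0],
])

```text
time: 6.72
eef_pos: [0.5313, 0.1375, 0.0552]
tool_rot: [0.039, 0.999, 0.006, 0.01]
ft_force: [0.8, 0.2, 0.1]
grip_width: 0.0857
```

Call:
apply_moves([
  [1,-6,-3,-0.5],
  [0,-4,-4,-0.3],
  [0,0,-4,0],
  [0,0,-2,0],
])

```text
time: 7.05
eef_pos: [0.5335, 0.129, 0.0436]
tool_rot: [0.045, 0.999, 0.007, 0.011]
ft_force: [-0.6, 0.8, -0.0]
grip_width: 0.0855
```

Call:
apply_moves([
  [-1,-2,-2.5,0],
  [0,0,0,0],
])

```text
time: 7.22
eef_pos: [0.5331, 0.1265, 0.0415]
tool_rot: [0.046, 0.999, 0.007, 0.012]
ft_force: [-0.7, -0.3, -0.5]
grip_width: 0.0854
```

Call:
apply_moves([
  [0,0,0,0],
  [0,0,0,0],
  [0,0,0,0],
  [0,0,0,0],
  [0,0,0,0],
], hand=-1, grip_force=30)

```text
time: 7.63
eef_pos: [0.5338, 0.1263, 0.0428]
tool_rot: [0.046, 0.999, 0.007, 0.013]
ft_force: [2.0, -0.2, -3.8]
grip_width: 0.0486
```

Call:
apply_moves([
  [0,0,0,0],
  [0,0,5,0],
  [0,0,10,0],
  [0,0,15,0],
  [0,0,10,0],
])

```text
time: 8.05
eef_pos: [0.5294, 0.1254, 0.0813]
tool_rot: [0.046, 0.999, 0.006, 0.008]
ft_force: [0.5, 0.1, -5.9]
grip_width: 0.0486
```

Call:
apply_moves([
  [0,0,20,0],
  [0,0,30,0],
  [0,0,30,0],
  [0,0,20,0],
  [0,0,0,0],
])

```text
time: 8.47
eef_pos: [0.5265, 0.1248, 0.1881]
tool_rot: [0.046, 0.999, 0.006, 0.006]
ft_force: [0.6, 0.5, -5.9]
grip_width: 0.0485
```

Run:
```python
from h import *
s=r.observe();print(s["eef_pos"],s["tool_rot"],s["ft_force"],s["torque"],s["grip_width"])
p,d,m=grab("scene");cv2.imwrite("pics/scene3.png",cv2.resize(p[150:384,200:450,::-1],None,fx=2.5,fy=2.5))
```

```text
[0.52652563 0.12483437 0.18810614] [0.04550245 0.99892799 0.00552139 0.00647337] [ 0.55151294  0.48044319 -5.89915928] [ 0.10558367 -0.06393826 -0.02369464] 0.0485342812282761
```

View pics/scene3.png

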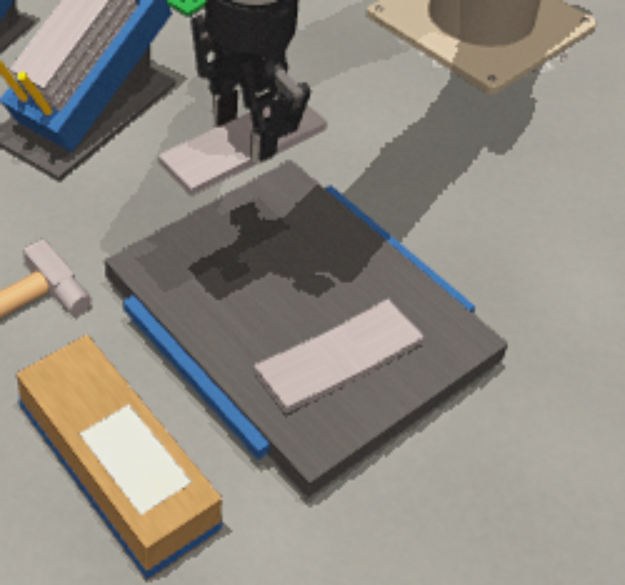

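The flat blank hangs level in the fingers at (245,150), and the bowed one lies untouched at (340,355). I'll carry it towards the magazine, turning as I go, and take a wrist measurement of the pile on the way.

Call:
apply_moves([
  [0,-15,6,1],
  [0,-28,8,2],
  [0,-30,8,2],
  [0,-30,5,2],
  [0,-20,0,2],
])

```text
time: 8.93
eef_pos: [0.5195, 0.0055, 0.2079]
tool_rot: [-0.044, 0.999, 0.007, -0.001]
ft_force: [0.6, -0.4, -6.1]
grip_width: 0.0485
```

Call:
apply_moves([
  [0,-8,0,2],
  [0,0,0,2],
  [0,0,0,2],
])

```text
time: 9.18
eef_pos: [0.5149, -0.012, 0.2026]
tool_rot: [-0.093, 0.996, 0.005, -0.006]
ft_force: [-0.7, 1.4, -5.3]
grip_width: 0.0487
```

```bash
cat > pile.py <<'E'
from h import *
import sys
s=r.observe();q=s["tool_rot"];print(s["eef_pos"],q,"jaw yaw",2*np.degrees(np.arctan2(q[1],q[0]))-90,s["ft_force"],s["torque"])
p,d,m=grab("wrist");w=cloud(d,m);cv2.imwrite(f"pics/{sys.argv[1]}.png",p[:,:,::-1])
hsv=cv2.cvtColor(p,cv2.COLOR_RGB2HSV)
co=np.array([-0.45388,-0.0941,0.35428])
k=((abs(w[...,2]-(w[...,:2]@co[:2]+co[2]))<.006)&(hsv[...,1]<70)&(hsv[...,2]>90)&(w[...,0]>.4)&(w[...,0]<.62)&(w[...,1]<-.1)&(w[...,1]>-.26)&(d>0)).astype(np.uint8)
k=cv2.morphologyEx(k,2,np.ones((5,5),np.uint8));Q=w[k>0];print(len(Q))
A=np.c_[Q[:,:2],np.ones(len(Q))];c=np.linalg.lstsq(A,Q[:,2],rcond=None)[0];print("plane",c,np.degrees(np.arctan(np.hypot(*c[:2]))),np.degrees(np.arctan2(-c[1],-c[0])))
az=np.radians(12.5);X=np.array([np.cos(az)*.9063,np.sin(az)*.9063,-.4226]);n=np.array([np.cos(az)*.4226,np.sin(az)*.4226,.9063]);Y=np.cross(n,X)
c0=np.array([.5086,-.172,.1397]);l=np.c_[(Q-c0)@X,(Q-c0)@Y]*1000
print(l.min(0),l.max(0),np.median((Q-c0)@n)*1000,cv2.minAreaRect(l.astype(np.float32)))
E
python3 pile.py wrist4
```

```text
[ 0.51494841 -0.01197571  0.20261891] [-0.09320977  0.99561307  0.00518568 -0.00629823] jaw yaw 100.69693697093916 [-0.70223241  1.41824484 -5.30373602] [ 0.00072542 -0.04274964  0.02216911]
9734
plane [-0.45540452 -0.10101978  0.35383505] 25.007841878545285 12.507078299866135
[-75.72833045 -25.64555674] [74.53181265 25.65231877] -0.09777825124799434 ((-0.6960601806640625, 0.03299522399902344), (51.16580581665039, 150.46688842773438), 89.4937973022461)
```

View pics/wrist4.png

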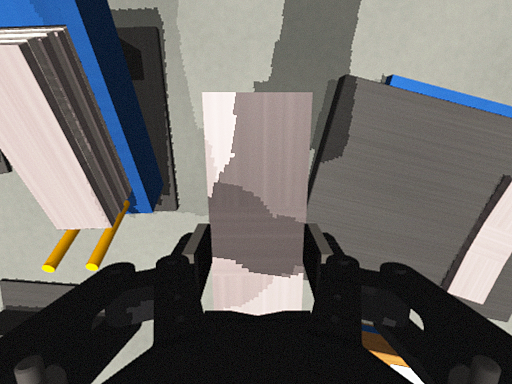

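The pile's measured centre is about (0.508, -0.172, 0.140), with a slope of 25.0° and azimuth 12.5°. The rectangle comes out at 150 x 51 mm, as given. I'll move the blank above it.

Call:
apply_moves([
  [0,-20,6,0.5],
  [0,-33,6,0.5],
  [0,-33,4,0.5],
  [0,-30,2,0.3],
  [0,-18,0,0],
])

```text
time: 9.65
eef_pos: [0.5094, -0.142, 0.2132]
tool_rot: [-0.116, 0.993, 0.009, -0.013]
ft_force: [0.0, -0.8, -6.6]
grip_width: 0.0487
```

Call:
apply_moves([
  [0,-8,0,0],
  [0,0,0,0],
])

```text
time: 9.82
eef_pos: [0.5072, -0.1554, 0.2105]
tool_rot: [-0.112, 0.994, 0.009, -0.015]
ft_force: [0.1, 0.0, -5.7]
grip_width: 0.0488
```

```bash
cat > held.py <<'E'
from h import *
import sys
s=r.observe();q=s["tool_rot"];t=s["eef_pos"];print("tcp",t.round(4),q.round(4),"jaw yaw",2*np.degrees(np.arctan2(q[1],q[0]))-90,s["ft_force"].round(1),s["torque"].round(3),s["time"])
p,d,m=grab("wrist");w=cloud(d,m);cv2.imwrite(f"pics/{sys.argv[1]}.png",p[:,:,::-1])
lim=float(sys.argv[2]) if len(sys.argv)>2 else .012
hsv=cv2.cvtColor(p,cv2.COLOR_RGB2HSV)
k=((hsv[...,1]<70)&(hsv[...,2]>90)&(abs(w[...,2]-t[2]-.007)<lim)&(np.hypot(*(w[...,:2]-t[:2]).transpose(2,0,1))<.1)&(d>0)).astype(np.uint8)
k=cv2.morphologyEx(k,2,np.ones((5,5),np.uint8));N,L,S,_=cv2.connectedComponentsWithStats(k);k=L==1+S[1:,4].argmax();Q=w[k]
A=np.c_[Q[:,:2],np.ones(len(Q))];c=np.linalg.lstsq(A,Q[:,2],rcond=None)[0]
print("held n",len(Q),"tilt",np.degrees(np.arctan(np.hypot(*c[:2]))),"downhill",np.degrees(np.arctan2(-c[1],-c[0])),"res",(Q[:,2]-A@c).std())
R=cv2.minAreaRect((Q[:,:2]*1000).astype(np.float32));print(R)
az=np.radians(12.5);a=np.array([np.cos(az),np.sin(az)]);b=np.array([-a[1],a[0]])
C=np.array([.508,-.1721]);u=(Q[:,:2]-C)@a*1000;v=(Q[:,:2]-C)@b*1000
print("along",u.min(),u.max(),"across",np.percentile(v,[.5,99.5]),"tcp along/across",(t[:2]-C)@a*1000,(t[:2]-C)@b*1000)
for lo in range(-80,80,20):
    g=(u>=lo)&(u<lo+20)
    if g.sum()>30: print(lo,np.percentile(v[g],[1,99]).round(1),np.median(Q[g,2]).round(4),end=" | ")
E
python3 held.py wrist5
```

```text
tcp [ 0.5072 -0.1554  0.2105] [-0.1119  0.9936  0.0088 -0.0155] jaw yaw 102.85223469842967 [ 0.1  0.  -5.7] [-0.04  -0.073 -0.047] 9.8167
held n 11444 tilt 3.1238954139584303 downhill 7.3228368002625075 res 0.0006218269809650308
((463.94415283203125, -164.53729248046875), (63.913089752197266, 50.48658752441406), 13.045313835144043)
along -73.45601174226428 -9.608652780633925 across [-7.95500508 41.64124476] tcp along/across 2.7932753865927538 16.48025308730386
-80 [-7.9 41.1] 0.2209 | -60 [-7.8 41.3] 0.22 | -40 [-7.6 41.6] 0.219 | -20 [17.8 41.9] 0.2182 |
```

Call:
apply_moves([
  [2,-7,0,-0.3],
  [2,-6,-2,-0.4],
  [2,-3,-2,0],
  [0,0,0,0],
  [0,0,0,0],
])

```text
time: 10.28
eef_pos: [0.5141, -0.1636, 0.2044]
tool_rot: [-0.11, 0.994, 0.012, -0.016]
ft_force: [-0.3, 0.1, -6.3]
grip_width: 0.0489
```

```bash
python3 held.py wrist6
```

```text
tcp [ 0.5141 -0.1636  0.2044] [-0.1103  0.9937  0.012  -0.0165] jaw yaw 102.66460204627307 [-0.3  0.1 -6.3] [-0.069 -0.089  0.022] 10.2833
held n 11536 tilt 3.2150590133625956 downhill 0.33481015757742605 res 0.00062265895743376
((471.2221984863281, -172.5633544921875), (64.61438751220703, 50.36463928222656), 12.690129280090332)
along -68.36390552808916 -3.772820128425025 across [-17.34056982  32.21632107] tcp along/across 7.779612178149424 6.975490900574274
-80 [-17.3  31.9] 0.215 | -60 [-17.1  31.8] 0.2143 | -40 [-17.  32.] 0.2132 | -20 [ 2.7 32.4] 0.2124 |
```

Call:
apply_moves([
  [-1,-6,-5,-0.2],
  [-1,-4,-5,0],
  [-1,-3,-4,0],
])

```text
time: 10.58
eef_pos: [0.5122, -0.1754, 0.1904]
tool_rot: [-0.11, 0.994, 0.012, -0.015]
ft_force: [0.2, -0.8, -5.7]
grip_width: 0.0487
```

```bash
python3 held.py wrist7 .009
```

```text
tcp [ 0.5122 -0.1754  0.1904] [-0.1103  0.9937  0.0121 -0.0151] jaw yaw 102.66367396436593 [ 0.2 -0.8 -5.7] [-0.064 -0.116  0.003] 10.5833
held n 11518 tilt 3.088809906211352 downhill 1.0267329091282382 res 0.0006303685268411141
((469.337890625, -184.40261840820312), (64.78548431396484, 50.22481918334961), 12.855135917663574)
along -72.81396647648862 -8.14035045777486 across [-28.45877055  21.05581474] tcp along/across 3.3395155811143153 -4.159399412140838
-80 [-28.3  20.6] 0.2007 | -60 [-28.2  20.6] 0.1999 | -40 [-28.   20.9] 0.1989 | -20 [-2.4 21.2] 0.1982 |
```

Call:
apply_moves([
  [-1,2,-3,0],
  [0,1,-3,0],
  [0,0,-3,0],
], grip_force=22)

```text
time: 10.88
eef_pos: [0.5096, -0.1741, 0.1796]
tool_rot: [-0.109, 0.994, 0.012, -0.016]
ft_force: [0.0, -0.6, -5.3]
grip_width: 0.0485
```

Call:
apply_moves([
  [0,0,-2,0],
  [0,0,-2,0],
])

```text
time: 11.05
eef_pos: [0.5094, -0.1736, 0.1748]
tool_rot: [-0.109, 0.994, 0.012, -0.017]
ft_force: [0.6, -0.7, -6.0]
grip_width: 0.0487
```

Call:
apply_moves([
  [1,1,-1.5,0],
  [1,1,-1.5,0],
])

```text
time: 11.22
eef_pos: [0.5113, -0.1716, 0.1714]
tool_rot: [-0.109, 0.994, 0.012, -0.017]
ft_force: [-0.6, -0.4, -5.5]
grip_width: 0.0485
```

Call:
apply_moves([
  [0,0,-1.5,0],
  [0,0,-1.5,0],
])

```text
time: 11.38
eef_pos: [0.5118, -0.1711, 0.1684]
tool_rot: [-0.109, 0.994, 0.012, -0.017]
ft_force: [-1.0, -0.5, -3.2]
grip_width: 0.0486
```

Call:
apply_moves([
  [0,0,-1.5,0],
  [0,0,-1.5,0],
])

```text
time: 11.55
eef_pos: [0.5121, -0.1713, 0.1658]
tool_rot: [-0.109, 0.994, 0.012, -0.016]
ft_force: [-0.8, 0.3, -1.2]
grip_width: 0.0484
```

The upper end touched at a TCP height of about 0.170, as calculated, and the blank is starting to turn in the fingers. I'll keep going gently.

Call:
apply_moves([
  [-0.4,-0.3,-1.5,0],
  [0,0,-1.5,0],
])

```text
time: 11.72
eef_pos: [0.5124, -0.1713, 0.1631]
tool_rot: [-0.109, 0.994, 0.012, -0.015]
ft_force: [0.5, 1.3, -2.3]
grip_width: 0.0489
```

Call:
apply_moves([
  [-0.4,-0.2,-1.5,0],
  [0,0,-1.5,0],
])

```text
time: 11.88
eef_pos: [0.5125, -0.1712, 0.1602]
tool_rot: [-0.109, 0.994, 0.012, -0.015]
ft_force: [-0.2, 1.0, -2.5]
grip_width: 0.0486
```

```bash
python3 held.py wrist8 .022
```

```text
tcp [ 0.5125 -0.1712  0.1602] [-0.1094  0.9938  0.0119 -0.0148] jaw yaw 102.56733410743027 [-0.2  1.  -2.5] [-0.082  0.21  -0.13 ] 11.8833
held n 12414 tilt 11.93678455066123 downhill 11.133118038199735 res 0.000610855604383591
((469.7508544921875, -179.98915100097656), (63.327510833740234, 50.28629684448242), 12.662137031555176)
along -70.76489809763586 -7.45082851753925 across [-24.13939734  25.26430921] tcp along/across 4.6162264420406345 -0.1384374745893836
-80 [-24.   24.9] 0.1812 | -60 [-24.  25.] 0.178 | -40 [-23.7  25. ] 0.1741 | -20 [ 1.  25.4] 0.1707 |
```

Call:
apply_moves([
  [-0.3,0,-1.8,0],
  [-0.3,0,-1.8,0],
  [-0.3,0,-1.8,0],
])

```text
time: 12.18
eef_pos: [0.5124, -0.1711, 0.1544]
tool_rot: [-0.109, 0.994, 0.012, -0.014]
ft_force: [1.3, 0.9, -4.4]
grip_width: 0.0485
```

Call:
apply_moves([
  [0,0,-1.8,0],
  [0,0,-1.8,0],
  [0,0,-1.8,0],
])

```text
time: 12.43
eef_pos: [0.5117, -0.1713, 0.1481]
tool_rot: [-0.109, 0.994, 0.012, -0.015]
ft_force: [-0.0, 0.9, -2.7]
grip_width: 0.0486
```

```bash
python3 held.py wrist9 .028
```

```text
tcp [ 0.5117 -0.1713  0.1481] [-0.1094  0.9938  0.0119 -0.0147] jaw yaw 102.56423704090386 [-0.   0.9 -2.7] [-0.09   0.179 -0.042] 12.4333
held n 12371 tilt 22.190648518342588 downhill 12.640664007792429 res 0.0005941353217079727
((470.4515380859375, -179.4757080078125), (60.31731414794922, 50.7281608581543), 12.51590347290039)
along -68.40979843237498 -8.103247394071195 across [-24.0609625   25.23081837] tcp along/across 3.7695003489778776 -0.005426491170257339
-80 [-23.8  24.8] 0.1807 | -60 [-23.9  24.9] 0.1754 | -40 [-23.6  24.9] 0.168 | -20 [ 3.6 25.6] 0.1611 |
```

Call:
apply_moves([
  [0,0,-1.2,0],
  [0,0,-1.2,0],
])

```text
time: 12.65
eef_pos: [0.5114, -0.1714, 0.145]
tool_rot: [-0.109, 0.994, 0.012, -0.015]
ft_force: [-0.2, -0.0, -3.0]
grip_width: 0.0487
```

Call:
apply_moves([
  [0,0,-1,0],
])

```text
time: 12.73
eef_pos: [0.5117, -0.1714, 0.1445]
tool_rot: [-0.109, 0.994, 0.012, -0.015]
ft_force: [0.2, 2.6, 9.2]
grip_width: 0.049
```

Call:
apply_moves([
  [0,0,-1,0],
])

```text
time: 12.82
eef_pos: [0.5123, -0.1714, 0.1443]
tool_rot: [-0.109, 0.994, 0.012, -0.014]
ft_force: [0.1, 1.2, 4.0]
grip_width: 0.0483
```

```bash
cat >> held.py <<'E'

# edge on the fitted plane
for _ in range(4):
    e=Q[:,2]-A@c;g=abs(e)<.0012;c=np.linalg.lstsq(A[g],Q[g,2],rcond=None)[0]
ng=np.hypot(*c[:2]);zc=np.r_[C,1]@c
print("\nplane tilt",np.degrees(np.arctan(ng)),"az",np.degrees(np.arctan2(-c[1],-c[0])),"top edge along",np.percentile(u[g],[.2,.5,2]),"z over C",zc,"thickness over pile top",(zc-.140)*np.cos(np.arctan(ng))*1000)
E
python3 held.py wrist10 .028
```

```text
tcp [ 0.5123 -0.1714  0.1443] [-0.1093  0.9938  0.0116 -0.0141] jaw yaw 102.55473930656532 [0.1 1.2 4. ] [ 0.179  0.41  -0.067] 12.8167
held n 9754 tilt 25.043227388457467 downhill 12.746497279462895 res 0.0005696253931594857
((474.37701416015625, -179.203125), (50.7890625, 50.33192443847656), 13.138723373413086)
along -59.86065650437904 -9.212006705996117 across [-24.40551891  24.81091701] tcp along/across 4.376964114546782 -0.2541976472194025
-60 [-24.2  24.5] 0.1745 | -40 [-24.1  24.7] 0.1662 | -20 [ 2.2 24.9] 0.1584 | 
plane tilt 25.048370206982582 az 12.764090310819935 top edge along [-59.46302234 -59.10754195 -58.36923949] z over C 0.15101147429847236 thickness over pile top 9.975852646011683
```

```bash
python3 held.py wrist11 .04 | tail -2
```

```text
-80 [-25.   24.2] 0.1797 | -60 [-24.4  24.6] 0.1748 | -40 [-24.1  24.5] 0.1661 | -20 [ 3.2 24.7] 0.1584 | 
plane tilt 8.86433458726755 az 18.173941806710676 top edge along [-70.84471411 -70.81187911 -70.7256347 ] z over C 0.16377920328996987 thickness over pile top 23.49518396996172
```

View pics/wrist11.png

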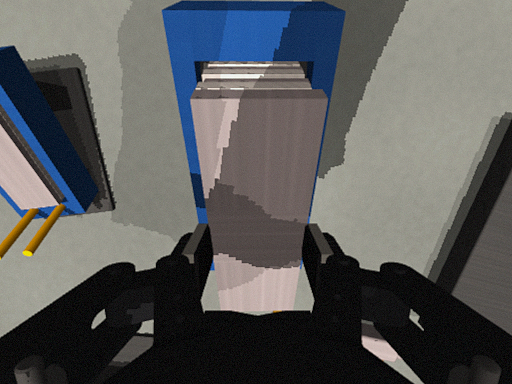

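The blank lies on the pile in line with it, its upper end at row ~95 between columns 192 and 327. I'll check that end lengthwise along one image column.

Run:
```python
from h import *
p,d,m=grab("wrist");w=cloud(d,m)
az=np.radians(12.5);X=np.array([np.cos(az)*.9063,np.sin(az)*.9063,-.4226]);n=np.array([np.cos(az)*.4226,np.sin(az)*.4226,.9063]);Y=np.cross(n,X)
c0=np.array([.508,-.1721,.14])
for v in range(66,112,3):
    q=w[v,256:264].mean(0)-c0; print(v,(np.array([q@X,q@Y,q@n])*1000).round(1),p[v,258])
s=r.observe();print(s["eef_pos"],s["ft_force"])
```

```text
66 [-74.1   2.  -48.1] [191 180 174]
69 [-75.3   1.6 -37.8] [144 134 124]
72 [-80.3   1.1 -15. ] [155 146 135]
75 [-74.7   1.4 -29.9] [242 244 240]
78 [-73.9   1.4 -28. ] [147 145 137]
81 [-73.9   1.2 -23.6] [92 80 73]
84 [-75.5   0.9 -14.2] [119 111 104]
87 [-75.5   0.8 -10.3] [116 113 102]
90 [-82.9   0.   15.1] [88 81 77]
93 [-78.2   0.3   4.8] [91 79 77]
96 [-78.3   0.2   8. ] [94 78 79]
99 [-77.9   0.1  10.1] [106  94  91]
102 [-76.8   0.2  10.1] [112 101  97]
105 [-75.6   0.2  10. ] [111  97  95]
108 [-74.5   0.2  10.1] [111  99  95]
111 [-73.4   0.2  10.1] [108  98  91]
[ 0.51236312 -0.17142019  0.14424784] [-1.2775673   0.85386275  5.36500409]
```

The blank is flat (10.0 to 10.1 mm above the pile top, tilt 25.05°) and centred across, but it sits about 3 mm too far up the slope. I'll ease it down the slope while it's still held.

Call:
apply_moves([
  [1.2,0.3,0,0],
  [1.5,0.3,-0.7,0],
  [1,0.2,-0.6,0],
])

```text
time: 13.22
eef_pos: [0.5158, -0.171, 0.1427]
tool_rot: [-0.109, 0.994, 0.011, -0.014]
ft_force: [-0.6, -0.3, 3.1]
grip_width: 0.0485
```

```bash
cat > end.py <<'E'
from h import *
s=r.observe();print(s["eef_pos"].round(4),s["ft_force"].round(1),s["torque"].round(2),s["time"])
p,d,m=grab("wrist");w=cloud(d,m)
az=np.radians(12.5);X=np.array([np.cos(az)*.9063,np.sin(az)*.9063,-.4226]);n=np.array([np.cos(az)*.4226,np.sin(az)*.4226,.9063]);Y=np.cross(n,X)
l=(w-np.array([.508,-.1721,.14]))@np.array([X,Y,n]).T*1000
for c in(220,260,300):
    print(c,[l[v,c-3:c+4].mean(0).round(1).tolist() for v in range(int(90),112,3)])
k=(abs(l[...,2]-10)<1.5)&(abs(l[...,1])<40)&(l[...,0]<-15)&(l[...,0]>-85)&(d>0)
k=cv2.morphologyEx(k.astype(np.uint8),2,np.ones((5,5),np.uint8));Q=l[k>0]
print(cv2.minAreaRect(Q[:,:2].astype(np.float32)),"upper end",np.percentile(Q[:,0],.3),"h",[np.median(Q[(Q[:,0]>a)&(Q[:,0]<a+15),2]).round(2) for a in(-75,-60,-45,-30)])
E
python3 end.py
```

```text
[ 0.5158 -0.171   0.1427] [-0.6 -0.3  3.1] [ 0.19  0.34 -0.03] 13.2167
220 [[-74.3, -15.1, 1.3], [-74.5, -14.8, 5.0], [-74.5, -14.6, 8.0], [-74.0, -14.5, 9.9], [-73.1, -14.5, 10.2], [-71.7, -14.6, 9.6], [-70.7, -14.7, 10.0], [-69.5, -14.8, 9.8]]
260 [[-74.5, 0.3, 1.5], [-79.9, -0.3, 20.2], [-74.5, 0.1, 8.1], [-73.9, 0.0, 9.6], [-73.0, 0.1, 9.9], [-72.0, 0.1, 10.2], [-70.5, 0.1, 9.6], [-69.7, 0.1, 10.2]]
300 [[-74.5, 15.8, 1.6], [-74.5, 15.3, 4.7], [-74.4, 14.9, 7.7], [-74.1, 14.6, 9.9], [-73.1, 14.7, 10.2], [-72.1, 14.8, 10.4], [-70.7, 15.0, 9.8], [-69.6, 15.1, 10.0]]
((-44.948123931884766, -0.0045452117919921875), (59.97390365600586, 50.41545104980469), 0.25238585472106934) upper end -74.65771225628455 h [np.float64(10.04), np.float64(10.02), np.float64(10.01), np.float64(10.01)]
```

The blank is now flush: 10.0 mm at every station, 0.25° out of square and the ends within 0.5 mm, with the pile carrying its weight. I'll open the fingers and then lift.

Call:
apply_moves([
  [0,0,0,0],
  [0,0,0,0],
  [0,0,0,0],
  [0,0,0,0],
], hand=0.8)

```text
time: 13.6
eef_pos: [0.5171, -0.1713, 0.1423]
tool_rot: [-0.109, 0.994, 0.011, -0.013]
ft_force: [0.0, 0.3, 0.2]
grip_width: 0.0767
```

Call:
apply_moves([
  [0,0,4,0],
  [0,0,10,0],
  [0,0,20,0],
  [0,0,30,0],
  [0,0,30,0],
])

```text
time: 14.02
eef_pos: [0.5123, -0.1701, 0.2357]
tool_rot: [-0.11, 0.994, 0.014, -0.019]
ft_force: [0.9, 0.0, -0.1]
grip_width: 0.077
```

Call:
apply_moves([
  [-10,35,20,0],
  [-10,38,10,0],
  [-10,38,0,0],
  [-10,38,0,0],
  [-10,30,0,0],
])

```text
time: 14.43
eef_pos: [0.4671, 0.0038, 0.2788]
tool_rot: [-0.1, 0.995, 0.009, -0.008]
ft_force: [0.3, 0.4, -0.1]
grip_width: 0.0766
```

Run:
```python
from h import *
s=r.observe();print(s["eef_pos"],s["ft_force"],s["time"])
p,d,m=grab("top");w=cloud(d,m);blanks(p,d,w)
cv2.imwrite("pics/top12.png",cv2.resize(p[:,:,::-1],(800,600)))
az=np.radians(12.5);X=np.array([np.cos(az)*.9063,np.sin(az)*.9063,-.4226]);n=np.array([np.cos(az)*.4226,np.sin(az)*.4226,.9063]);Y=np.cross(n,X)
for nm in("top","wrist"):
    p,d,m=grab(nm);w=cloud(d,m)
    l=(w-np.array([.508,-.1721,.14]))@np.array([X,Y,n]).T*1000
    k=(abs(l[...,2]-10)<4)&(abs(l[...,1])<40)&(abs(l[...,0])<85)&(d>0)
    k=cv2.morphologyEx(k.astype(np.uint8),2,np.ones((3,3),np.uint8));Q=l[k>0]
    if len(Q)>50: print(nm,len(Q),cv2.minAreaRect(Q[:,:2].astype(np.float32)),np.median(Q[:,2]))
```

```text
[0.4670818  0.00380666 0.27875696] [ 0.27528095  0.40357059 -0.11820879] 14.4333
blank [123 137  28  57] ((538.2402954101562, 276.4903869628906), (51.57710647583008, 148.59725952148438), 81.59343719482422) 0.05061699383272451 [0.53800306 0.27625038]
top 1038 ((1.2866897583007812, 0.6311149597167969), (151.46804809570312, 50.406185150146484), 0.07699089497327805) 9.831215474766925
wrist 6697 ((4.85296630859375, 0.5082683563232422), (159.89157104492188, 52.17570495605469), 0.3049987554550171) 9.788570253908558
```

View pics/top12.png

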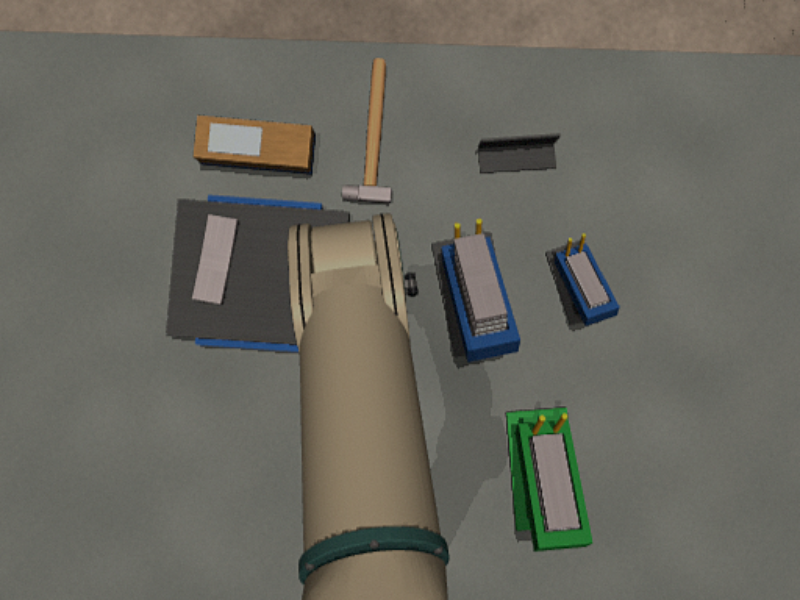

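The blank lies square on the pile at (482,275), still in place after release. The bowed blank is unmoved at (215,258), and the carton, hammer and angle are where they were. The arm is clear, so I'm handing in.

```bash
python3 -c "
from station import r
print(r.hand_in())"
```

```text
the job is handed in; nothing more can be done
None
```

The flat blank is lying on the pile in the large blue magazine, the bowed one is still on the surface plate, and the job is handed in at about 14.6 s.

- **Finding the bowed blank:** the blank on the left (+y) is the bowed one. Its end sank about 2.3 mm at about 3.8 N and then went firm. The other did not sink, so I took that one. My first press on the bowed blank missed the rocking because I only read it after it had bottomed, so I pressed it again row by row.
- **Hard press:** pressing the flat blank reached about 58 N for a moment on the closed fingertips, more than I meant. That is below the 120 N wrist limit. The 40 N limit is stated for the arm or gripper's body, and I don't know whether the fingertips count as part of that.
- **Placing:** the blank's upper end touched the pile first, and the blank turned in the light grip until the force rose, at 25.05° tilt. It first lay about 3 mm too far up the slope, so I slid it down while still holding it, then let go.
- **Last checks:**
  - **While still held:** the blank's top was 10.0 mm above the pile top along the visible upper part, the part I could measure, with the upper end within 0.5 mm and about 0.25° out of square.
  - **After release:** the top camera put it within about 1.3 mm lengthwise, 0.6 mm across and 0.1° of the pile. The wrist view gave a 160 mm length and a 4.9 mm lengthwise offset. I think it caught the posts, and did not rely on it.
  - **Other things:** the bowed blank measured within 1 mm of where it started, and the carton, hammer and angle looked unmoved.

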